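# Unload the vise, pack the finished drawer pulls and close up the case

## Robot

A 6-joint arm with a two-finger parallel gripper is mounted at the origin on the work surface. World frame = base frame: x ahead of the robot, y to its left, z up, the work surface at z = 0. Lengths are in m, angles in degrees, forces in N, time in s.
With the tool pointing down it reaches from about 0.35 to 0.925 m from the base axis. Payload 6.4 kg.
Tool frame: the origin (TCP) lies at the very end of the fingers, on their centre line; the grasp point (between the pads) lies manip.pinch_z behind it (manip.pinch_z is the distance from the TCP to the grasp point, in m); z points along the fingers, y is the line along which they close (so a half turn about z gives the same grasp; the last joint's range is limited). The gripper opens to 94 mm and grips with 3 to 60 N. Pads are 16 mm wide; open, the fingers measure 119 mm over their backs; the gripper's body (75 mm by 177 mm) begins 78 mm behind the grasp point.
Start: joints at [-77.527, 14.043, 89.255, -0, 76.702, -9.975], TCP at [0.248, -0.601, 0.205] pointing down, gripper open.
Joint ranges: [-179.41, 179.41], [-58.25, 129.5], [7.25, 145.43], [-54.29, 234.29], [11.92, 165.04], [-157.13, 157.13]. Speed limits (degrees/s): [147.25, 147.25, 180, 180, 180, 180].

## Interface

Orientations are given as [roll, pitch, yaw] about the fixed x, y, z axes, in that order (R = Rz(yaw) Ry(pitch) Rx(roll)).
In Python, from bench import manip, viewer gives the robot as it stands.
- The arm moves only by the tool move_arm, never from a script. Its argument "rows" is a list that holds one entry, the list of rows, each a list of 7 numbers: the finger opening in mm, from 0 to 94, then the shift along the tool's x, y, z in mm, then the turn, a rotation vector about the tool's x, y, z in degrees. In form: [[[claw, dx, dy, dz, ax, ay, az], ...]]. A call has 1 to 10 rows; each row shifts and turns the commanded pose from where the row before left it, along the tool's axes as they then stand; what a row does not reach is not made up. A row lasts 1/12 s, in which the tool goes at most 41.7 mm and 7.16 degrees, less where a joint would pass 70% of its speed; a pose out of reach is approached as far as the arm can. A call is refused whole if a number of a shift passes 41.7 or a number of a turn 7.16, either way. A call with a gripper value outside its range is refused whole. The fingers move at their own pace and stop on an object; "newtons" is the grip in N (left out, the last holds). Time passes only in rows, so rows that do not move let the fingers close. It gives the time, the measured TCP pose, the force, the opening and the grip force at its end, in the units of the state.
- manip.state(): the state, without advancing time (a new reading comes with each control period).
- viewer.get_image(name): name is "scene" or "top"; returns the picture (400x640x3 uint8, red, green, blue); there is no depth.
- viewer.camera_params(name): a dict with "mtx" (3x3 intrinsics, pixels), "dist_coeffs" ([k1, k2, p1, p2, k3] as OpenCV has them; the pictures are not rectified), "rvec" (rotation vector, rad) and "tvec" (3), from world to camera coordinates, as OpenCV has them. Camera axes: x right, y down, z forward; pixel columns grow to the right and rows downward; lengths in m; the calibration is good to about 2 mm. A picture is of the moment at which its call begins. camera_params takes no time and is no camera call.
- manip.hand_in(): hands the job in; it is judged then, once.
The state is a dict: "time": time; "joint_positions": joint angles; "joint_vel": joint speeds; "tau": joint torques, N m; "ee_pos": TCP position; "tool_rot": TCP orientation; "ft_force": force on the tool from outside, world axes, zero at the start; "torque": the same for the moment, N m; "opening": finger opening in m; "gripper_force": force on a finger pad.
Only numpy, scipy, OpenCV 4.12 (cv2) and the standard library are available. Lean on these libraries where they do the work, as an engineer would, in place of code of your own. Each camera call takes 0.05 s, during which the arm holds its last target. There are 200 camera calls.

## Task

The sanding is finished: slide the vise open before lifting out the wooden drawer pull it holds, and put that pull and all the finished pulls on the bench into the open organiser case. Once all are in, shut the lid fully, then fold both latches down flat against the front of the case, and leave the empty vise slid fully shut. Leave the other things on the bench where they are.

Things in the scene. Friction and masses are not known exactly. Their poses are not given: they have to be found in the camera images.
- case: Organiser case screwed to the bench (sizes in mm). Origin at the centre of its underside; its front faces its own -x, its hinge is at the back, +x. Grey open base, outside 200 (x) x 204 (y) x 60 high, walls and floor 6 thick. A carry handle sticks out 16 from the middle of the front (y within 40, z about 36). Black hinged lid with two yellow latches on its front edge.
- case_floor (a point): Centre of the case's inner floor, 6 mm above the bench. The inside spans x within 94 and y within 96 of it, the rim is 54 above it. Axes as the case.
- lid_hinge (a point): Middle of the lid's hinge axis, which runs along the case's y: at x +100, z 60 mm in the case frame. The lid is a shell 200 (x) x 204 (y) x 24 high; shut, it spans z 60 to 84 above the bench. Its outer face is 24 from the hinge axis. Axes as the case.
- lid (a joint): Lid angle, rad: 0 shut, 1.57 upright, at most 1.75. Stiff friction hinge (0.4 N m, about 2.5 N at 160 mm from the hinge): it stays where it is left and follows a fingertip pushing on its outer face. It starts nearly upright (1.5 to 1.7).
- latch_left (a joint): Angle of the flap latch at y +70 mm of the case, rad: 0 closed, plate hanging straight down, flat against the case front; 1.57 (lid shut) standing straight out from the front; at most 2.2. Starts raised, 1.3 to 1.9; stays where it is left (0.04 N m, about 1 N at its tip). It rides on the lid.
- latch_right (a joint): The same for the latch at y -70 mm of the case.
- latch_left_pin (a point): Hinge pin of the latch at y +70, along the case's y, carried by the lid; with the lid shut it lies at x -106.5, z 72 mm in the case frame. The latch is a yellow plate 36 wide (y), 5 thick, centred on the pin and reaching 42 beyond it.
- latch_right_pin (a point): The same for the latch at y -70.
- vise: Blue cast-iron drill-press vise, bolted to the bench (sizes in mm). Origin at the centre of its underside; opens towards its own -x. Bed 200 (x) x 100 (y), top at z 36; ears out to y 79 either side. Fixed jaw x 45 to 85, 100 wide, top at z 62; the moving jaw before it is 40 thick, 98 wide, top at z 62. A fixed screw lug 60 wide stands at x -100 to -82, top at z 52.
- vise_bed (a point): On the vise bed, 36 mm above the bench, at the foot of the middle of the fixed jaw's gripping face. Axes as the vise.
- vise_jaw (a joint): Gap between the jaws, m: 0 shut, at most 0.08. The quick release is undone, so the jaw slides with its screw and T-bar when pulled or pushed (5 N friction) and stays where it is left; nothing needs turning. It starts at 0.0265, closed on a pull.
- vise_bar (a point): Middle of the T-bar at the front end of the vise screw; moves with the jaw, 133 mm plus the gap from the vise's origin towards its -x. Steel bar diameter 10, 110 long along the vise's y, axis 42 above the bench; a hub of diameter 24 sits in its middle. Beside the hub it can be pinched from above.
- pull_vise: A dark wooden bow-shaped drawer pull, 70 long (x) x 26 wide (y) x 40 high (z), 45 g: a 70 x 26 x 16 bar (z 24 to 40) on two feet 18 x 26 x 24 at its ends. Origin at the centre of its underside. This is the finished one still held in the vise, standing on the bed between the jaws, length along the jaws (its x along the vise's y); its bar stands 14 above the jaw tops.
- pull_a: A dark wooden bow-shaped drawer pull, 70 long (x) x 26 wide (y) x 40 high (z), 45 g: a 70 x 26 x 16 bar (z 24 to 40) on two feet 18 x 26 x 24 at its ends. Origin at the centre of its underside. Finished; stands on its feet on the bench between the case and the vise. Two to four of pull_a to pull_d are there, the others are absent (None).
- pull_b: A dark wooden bow-shaped drawer pull, 70 long (x) x 26 wide (y) x 40 high (z), 45 g: a 70 x 26 x 16 bar (z 24 to 40) on two feet 18 x 26 x 24 at its ends. Origin at the centre of its underside. Finished; stands on its feet on the bench between the case and the vise. Two to four of pull_a to pull_d are there, the others are absent (None).
- pull_c: A dark wooden bow-shaped drawer pull, 70 long (x) x 26 wide (y) x 40 high (z), 45 g: a 70 x 26 x 16 bar (z 24 to 40) on two feet 18 x 26 x 24 at its ends. Origin at the centre of its underside. Finished; stands on its feet on the bench between the case and the vise. Two to four of pull_a to pull_d are there, the others are absent (None).
- pull_d: A dark wooden bow-shaped drawer pull, 70 long (x) x 26 wide (y) x 40 high (z), 45 g: a 70 x 26 x 16 bar (z 24 to 40) on two feet 18 x 26 x 24 at its ends. Origin at the centre of its underside. Finished; stands on its feet on the bench between the case and the vise. Two to four of pull_a to pull_d are there, the others are absent (None).
- sanding_block: Bystander, not part of the job: cork-soled wooden sanding block 65 x 105 x 36, origin under its centre.
- glue_bottle: Bystander: white glue bottle with an orange cap, diameter 56, height 150, origin under its centre.
- wax_tin: Bystander: round steel tin, diameter 80, height 45, origin under its centre.
Not all that is in view belongs to the job. Leave any blue or pink look-alike of the pull_b alone.

How it is judged (in metres and radians):
On the way, in this order (a step that is already met when the one before it is completed fails the run):
1. the vise is slid open (gap over 35 mm) while its pull still stands on the vise bed (value of joint vise_jaw above 0.035 m and z of pull_vise in the frame of vise below 0.045 m and angle between pull_vise's own z axis and vertical below 0.3 rad and distance of pull_vise from where it was at the start of the episode below 0.04 m), for 0.2 s.
2. every pull is inside the case, lid still open (x of pull_vise in the frame of case between -0.096 and 0.096 m and y of pull_vise in the frame of case between -0.098 and 0.098 m and z of pull_vise in the frame of case between 0 and 0.052 m and x of pull_a in the frame of case between -0.096 and 0.096 m and y of pull_a in the frame of case between -0.098 and 0.098 m and z of pull_a in the frame of case between 0 and 0.052 m and x of pull_b in the frame of case between -0.096 and 0.096 m and y of pull_b in the frame of case between -0.098 and 0.098 m and z of pull_b in the frame of case between 0 and 0.052 m and x of pull_c in the frame of case between -0.096 and 0.096 m and y of pull_c in the frame of case between -0.098 and 0.098 m and z of pull_c in the frame of case between 0 and 0.052 m and x of pull_d in the frame of case between -0.096 and 0.096 m and y of pull_d in the frame of case between -0.098 and 0.098 m and z of pull_d in the frame of case between 0 and 0.052 m and value of joint lid above 0.6 rad), for 0.2 s.
3. the lid is shut over the pulls (x of pull_vise in the frame of case between -0.096 and 0.096 m and y of pull_vise in the frame of case between -0.098 and 0.098 m and z of pull_vise in the frame of case between 0 and 0.052 m and x of pull_a in the frame of case between -0.096 and 0.096 m and y of pull_a in the frame of case between -0.098 and 0.098 m and z of pull_a in the frame of case between 0 and 0.052 m and x of pull_b in the frame of case between -0.096 and 0.096 m and y of pull_b in the frame of case between -0.098 and 0.098 m and z of pull_b in the frame of case between 0 and 0.052 m and x of pull_c in the frame of case between -0.096 and 0.096 m and y of pull_c in the frame of case between -0.098 and 0.098 m and z of pull_c in the frame of case between 0 and 0.052 m and x of pull_d in the frame of case between -0.096 and 0.096 m and y of pull_d in the frame of case between -0.098 and 0.098 m and z of pull_d in the frame of case between 0 and 0.052 m and value of joint lid below 0.05 rad), for 0.2 s.
4. both latches are folded down with the lid shut (value of joint lid below 0.05 rad and value of joint each of latch_left, latch_right below 0.15 rad), for 0.2 s.
At the end, for the whole second after the job is handed in: Every pull that is present lies inside the case at rest, the lid is within 0.05 rad of shut, both latches within 0.15 rad of closed, and the vise gap is under 6 mm (all of step 4 and x of pull_vise in the frame of case between -0.096 and 0.096 m and y of pull_vise in the frame of case between -0.098 and 0.098 m and z of pull_vise in the frame of case between 0 and 0.052 m and x of pull_a in the frame of case between -0.096 and 0.096 m and y of pull_a in the frame of case between -0.098 and 0.098 m and z of pull_a in the frame of case between 0 and 0.052 m and x of pull_b in the frame of case between -0.096 and 0.096 m and y of pull_b in the frame of case between -0.098 and 0.098 m and z of pull_b in the frame of case between 0 and 0.052 m and x of pull_c in the frame of case between -0.096 and 0.096 m and y of pull_c in the frame of case between -0.098 and 0.098 m and z of pull_c in the frame of case between 0 and 0.052 m and x of pull_d in the frame of case between -0.096 and 0.096 m and y of pull_d in the frame of case between -0.098 and 0.098 m and z of pull_d in the frame of case between 0 and 0.052 m and value of joint vise_jaw below 0.006 m and linear speed of each of pull_vise, pull_a, pull_b, pull_c, pull_d below 0.03 m/s); the robot touches nothing.
It fails at once if the sanding block was moved more than 40 mm (distance of sanding_block from where it was at the start of the episode above 0.04 m).
It fails at once if the glue bottle was moved more than 40 mm (distance of glue_bottle from where it was at the start of the episode above 0.04 m).
It fails at once if the wax tin was moved more than 40 mm (distance of wax_tin from where it was at the start of the episode above 0.04 m).
Of pull_a, pull_b, pull_c, pull_d only 2 to 4 are there at a start; the rules pass over those that are not, and their reading is None.
At some moment in a run one of pull_a, pull_b, pull_c, pull_d may be knocked a few centimetres aside while the robot is not near it.
Once in a run the grip may slacken for a moment while it holds something.
It also fails if it takes over 210 s, if anything falls off the work surface, if the arm or the gripper's body presses on something with over 40 N, if the wrist force passes 120 N, or if a joint passes its speed limit or range.

## Working session

There is one attempt and no reset: what is moved stays moved. The work goes in short steps, Python scripts to look and compute and a tool call to move; the robot and the scene stay as the last step left them, time stands still between calls to the robot, and variables do not carry over. Pictures are saved under pics/ and viewed, at most 14 in all, crops included, and the job is handed in when it is done.

Besides the shell and the picture viewer there is one more tool, called after "Call:" as name(argument=value, ...), one argument or row to a line, values as JSON. move_arm: Moves the arm, as the interface text tells. Its arguments: {"type":"object","properties":{"rows":{"type":"array"},"newtons":{"type":"number"}},"required":["rows"]}

```bash
mkdir -p pics; ls; cat > h.py <<'E'
import numpy as np, cv2
from bench import manip, viewer
def cam(n):
    p=viewer.camera_params(n); return [np.array(p[k],float) for k in("mtx","dist_coeffs","rvec","tvec")]
def snap(n,f,crop=None,scale=1):
    im=viewer.get_image(n)[:,:,::-1].copy(); cv2.imwrite(f"pics/raw_{f}.png",im)
    if crop: x0,y0,x1,y1=crop; im=im[y0:y1,x0:x1]
    im=cv2.resize(im,None,fx=scale,fy=scale,interpolation=cv2.INTER_CUBIC); cv2.imwrite(f"pics/{f}.png",im); return im
def ray(n,uv):
    K,d,r,t=cam(n); R=cv2.Rodrigues(r)[0]
    q=cv2.undistortPoints(np.array([[uv]],float),K,d)[0,0]
    return -R.T@t.ravel(), R.T@np.array([q[0],q[1],1])
def atz(n,uv,z):
    o,v=ray(n,uv); return o+v*(z-o[2])/v[2]
def tri(uvs,uvt):
    o1,a=ray("scene",uvs);o2,b=ray("top",uvt)
    s=np.linalg.lstsq(np.c_[a,-b],o2-o1,rcond=None)[0]
    p,q=o1+s[0]*a,o2+s[1]*b
    return (p+q)/2,np.linalg.norm(p-q)
def proj(n,P):
    K,d,r,t=cam(n); return cv2.projectPoints(np.atleast_2d(np.array(P,float)),r,t,K,d)[0][:,0]
E
python3 - <<'E'
from h import *
np.set_printoptions(precision=3,suppress=True)
for n in("scene","top"):
    snap(n,n+"0",None,1.25); K,d,r,t=cam(n); o,v=ray(n,(320,200)); print(n,o,v,K[0,0],d)
s=manip.state(); print(s); print(manip.pinch_z)
E
```

```text
pics
scene [0.928 0.344 0.925] [-0.357 -0.355 -0.864] 456.1243018783002 [-0.062  0.     0.     0.     0.   ]
top [ 0.445 -0.004  1.195] [ 0.134  0.001 -0.991] 434.5903503595091 [-0.017  0.     0.     0.     0.   ]
{'time': 0.1, 'joint_positions': array([-77.529,  14.078,  89.315,  -0.   ,  76.701,  -9.977]), 'joint_vel': array([-0.106, -0.163, -0.035, -0.026, -0.156,  0.076]), 'tau': array([ -0.   , -41.691, -31.553,   0.069,   0.031,  -0.   ]), 'ee_pos': array([ 0.248, -0.6  ,  0.205]), 'tool_rot': array([-179.908,   -0.016,   22.448]), 'ft_force': array([ 0.088, -0.18 , -0.646]), 'torque': array([-0.034, -0.003, -0.033]), 'gripper_force': 0.0, 'opening': 0.09411397129348864}
0.0188
```

View pics/scene0.png

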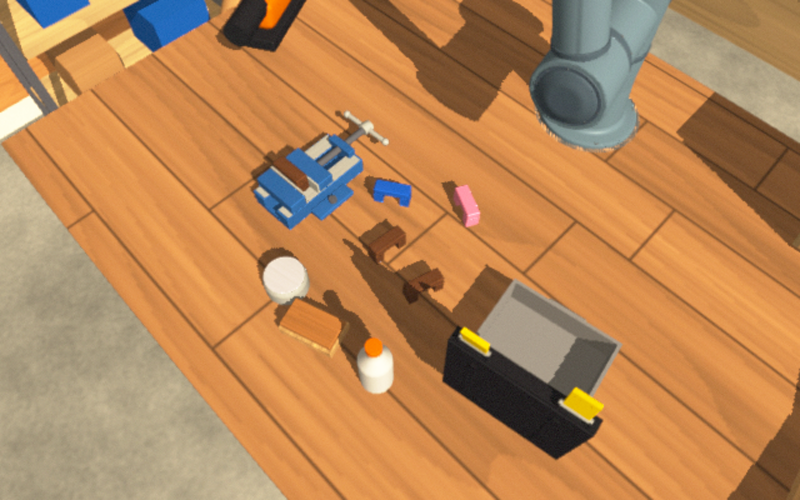

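View pics/top0.png

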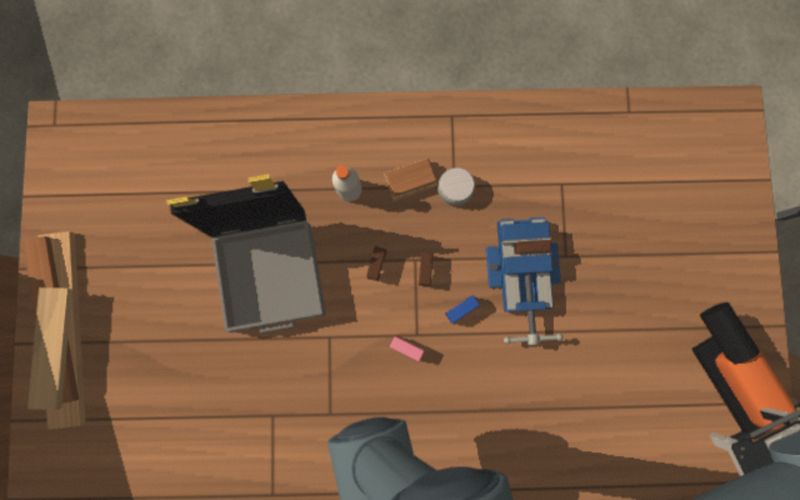

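Scene picture (shown pixels): vise (310,175) with a dark pull (290,167), dark pulls (387,240) and (425,285), blue look-alike (392,192), pink (467,205), case (530,360). In the top picture the dark pulls are at (377,263), (427,268) and (532,246), the blue one at (463,309) and the pink one at (407,348). I choose the three dark brown ones and check them in a crop.

```bash
python3 - <<'E'
import cv2,numpy as np
t=cv2.imread("pics/raw_top0.png");s=cv2.imread("pics/raw_scene0.png")
def grid(im,x0,y0,w,h,k):
    c=cv2.resize(im[y0:y0+h,x0:x0+w],None,fx=k,fy=k,interpolation=cv2.INTER_CUBIC)
    for x in range((x0+9)//10*10,x0+w,10):
        cv2.line(c,((x-x0)*k,0),((x-x0)*k,4 if x%50 else 12),(255,255,255),1)
        if x%20==0: cv2.putText(c,str(x),((x-x0)*k-8,22),0,.35,(255,255,255),1)
    for y in range((y0+9)//10*10,y0+h,10):
        cv2.line(c,(0,(y-y0)*k),(4,(y-y0)*k),(255,255,255),1); cv2.putText(c,str(y),(6,(y-y0)*k+4),0,.35,(255,255,255),1)
    return c
a=grid(t,280,170,180,110,4)[:, :720]
b=grid(s,195,80,180,165,4)
cv2.imwrite("pics/c1.png",a)
cv2.imwrite("pics/c2.png",b[:600])
cv2.imwrite("pics/c2.png",grid(s,195,85,200,150,4))
cv2.imwrite("pics/c1.png",grid(t,290,165,170,115,4))
cv2.imwrite("pics/c3.png",grid(t,130,130,140,140,4))
E
```

```text
(no output)
```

View pics/c1.png

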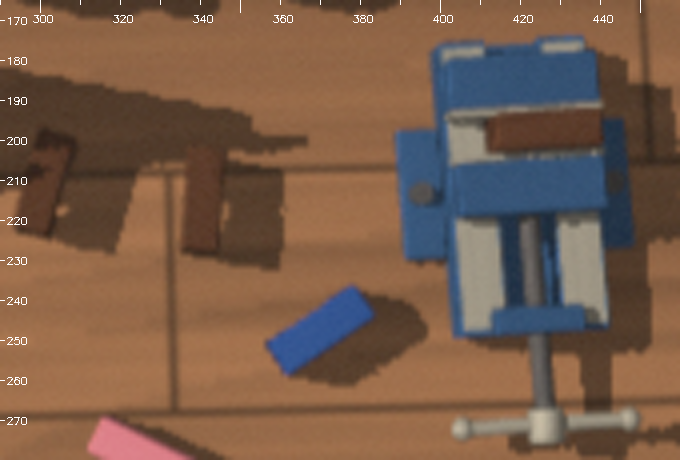

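View pics/c2.png

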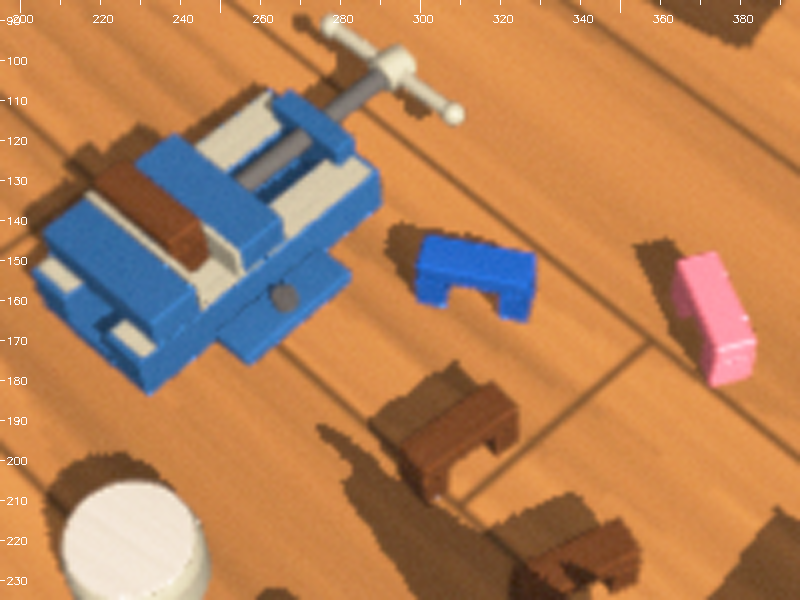

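View pics/c3.png

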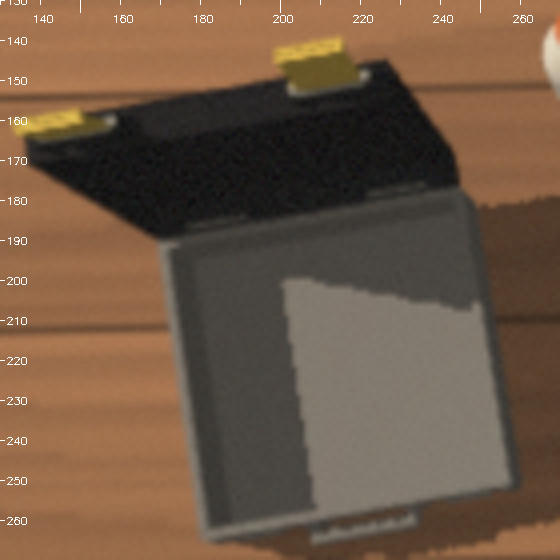

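c1 shows the brown pulls at about (303,210) and (341,215), the vise pull at (426,198) and the T-bar hub at (425,271). c2 confirms that these are brown bows and that the blue and pink ones are not. c3 shows the case rim corners at about (182,265), (260,251), (249,179) and (171,190), with the latches raised.

```bash
python3 - <<'E'
from h import *
np.set_printoptions(precision=4,suppress=True)
P={'bar-y':((278,91),(448,270)),'bar+y':((308,113),(404,272)),
'b+x-y':((295,196),(346.3,201.8)),'b+x+y':((301,201),(337,201.3)),'b-x-y':((317.5,180.5),(345.3,229.3)),'b-x+y':((324.5,186),(335.3,227.5)),
'a-x-y':((350.5,214.5),(303,224)),'a-x+y':((355,221),(294,220.5)),
'v-y+x':((218.5,130),(440.5,192.5)),'v-y-x':((227.5,126),(440.5,202.5)),'v+y-x':((247,143),(412,203)),
'case-x-y':((410,225.6),(260,251)),'case-x+y':((494,277.6),(182,265))}
for k,(s,t) in P.items(): print(k,*tri(s,t))
f=lambda uvs,z:[atz("top",u,z)[:2] for u in uvs]
def rep(n,uvs,z):
    p=np.array(f(uvs,z)); (c,wh,ang)=cv2.minAreaRect((p*1000).astype(np.float32)); print(n,p.mean(0),c,wh,ang)
rep('b',[(346.3,201.8),(337,201.3),(345.3,229.3),(335.3,227.5)],.04)
rep('a',[(299,197.5),(309,200.5),(303,223.8),(294,220)],.04)
rep('v',[(412,194.5),(440.5,192.5),(440.5,202.5),(412,203)],.076)
rep('case',[(182,265),(260,251),(248.8,178.8),(170.8,190)],.06)
rep('vbed', [(404,270)],.042)
print('bar',f([(448,270),(404,272),(425,270.5)],.042))
print('jaw fixed', f([(400.5,181),(438,177)],.036))
print('fixed jaw face corners', f([(401.5,196),(440,191)],.062), 'moving front', f([(402,218),(440,217.5)],.062), 'bed -x', f([(403.5,249),(441.5,247)],.036))
E
```

```text
bar-y [ 0.4052 -0.3363  0.0363] 0.00349138002673735
bar+y [ 0.4047 -0.2199  0.0431] 0.0012403115282160694
b+x-y [ 0.5935 -0.072   0.0347] 0.0047576084617166284
b+x+y [ 0.5953 -0.0479  0.0433] 0.0017591944330644725
b-x-y [ 0.5215 -0.0693  0.0232] 0.0007399639119965322
b-x+y [ 0.5261 -0.042   0.0352] 0.0010068123365303573
a-x-y [0.5365 0.0467 0.0283] 0.006525207404825319
a-x+y [0.546  0.0694 0.0401] 0.004803675876966642
v-y+x [ 0.6088 -0.3197  0.0669] 0.0019986864900544514
v-y-x [ 0.583  -0.3199  0.0595] 0.002814869891164471
v+y-x [ 0.5835 -0.2444  0.0621] 0.0017487148671515864
case-x-y [0.4673 0.1612 0.037 ] 0.004736588340227966
case-x+y [0.4366 0.3649 0.04  ] 0.0003880116832528935
b [ 0.5593 -0.0583] (558.4542236328125, -58.197540283203125) (26.8245906829834, 73.8735580444336) 85.52513885498047
a [0.574  0.0476] (573.4700927734375, 48.26616668701172) (28.028640747070312, 65.90299987792969) 74.4814453125
v [ 0.5943 -0.2799] (595.317138671875, -279.99334716796875) (75.6228256225586, 26.277118682861328) 89.64411163330078
case [0.5496 0.2724] (551.336181640625, 272.617431640625) (200.21824645996094, 208.0497589111328) 8.808746337890625
vbed [ 0.4095 -0.2199] (409.4699401855469, -219.8791961669922) (0.0, 0.0) 0.0
bar [array([ 0.4065, -0.336 ]), array([ 0.4043, -0.2196]), array([ 0.4068, -0.2752])]
jaw fixed [array([ 0.6481, -0.2223]), array([ 0.6567, -0.3247])]
fixed jaw face corners [array([ 0.6034, -0.2182]), array([ 0.6143, -0.3207])] moving front [array([ 0.5452, -0.217 ]), array([ 0.5441, -0.3169])] bed -x [array([ 0.4646, -0.2221]), array([ 0.4674, -0.3238])]
```

```bash
cat > ov.py <<'E'
from h import *
def T(x,y,yaw,p):
    c,s=np.cos(np.radians(yaw)),np.sin(np.radians(yaw)); p=np.atleast_2d(np.array(p,float))
    return np.c_[x+c*p[:,0]-s*p[:,1],y+s*p[:,0]+c*p[:,1],p[:,2]]
def box(x0,x1,y0,y1,z): return np.array([[x0,y0,z],[x1,y0,z],[x1,y1,z],[x0,y1,z]])/1000
def polys(case,vise,gap,pulls):
    L=[T(*case,box(-100,100,-102,102,60)),T(*case,box(-94,94,-96,96,6))]
    L+=[T(*vise,box(-100,100,-50,50,36)),T(*vise,box(45,85,-50,50,62)),T(*vise,box(5-gap,45-gap,-49,49,62)),T(*vise,box(-138-gap,-128-gap,-55,55,42))]
    for x,y,w,z in pulls: L+=[T(x,y,w,box(-35,35,-13,13,z+40)),T(x,y,w,box(-35,35,-13,13,z))]
    return L
def draw(n,f,L,crop,k):
    im=cv2.imread(f"pics/raw_{f}.png"); x0,y0,x1,y1=crop
    c=cv2.resize(im[y0:y1,x0:x1],None,fx=k,fy=k,interpolation=cv2.INTER_CUBIC)
    for p in L: cv2.polylines(c,[np.int32(np.round((proj(n,p)+.5-[x0,y0])*k*16))],True,(0,255,0),1,cv2.LINE_AA,4)
    return c
E
python3 - <<'E'
from ov import *
L=polys((.550,.2725,8.7),(.5665,-.275,1),26.5,[(.5595,-.0583,-94,0),(.5735,.048,75,0),(.595,-.280,90,36)])
a=draw("scene","scene0",L,(195,85,500,335),2.6)
b=draw("top","top0",L,(165,165,460,285),2.7)
cv2.imwrite("pics/o1.png",a[:600]);cv2.imwrite("pics/o2.png",b)
E
```

```text
(no output)
```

View pics/o1.png

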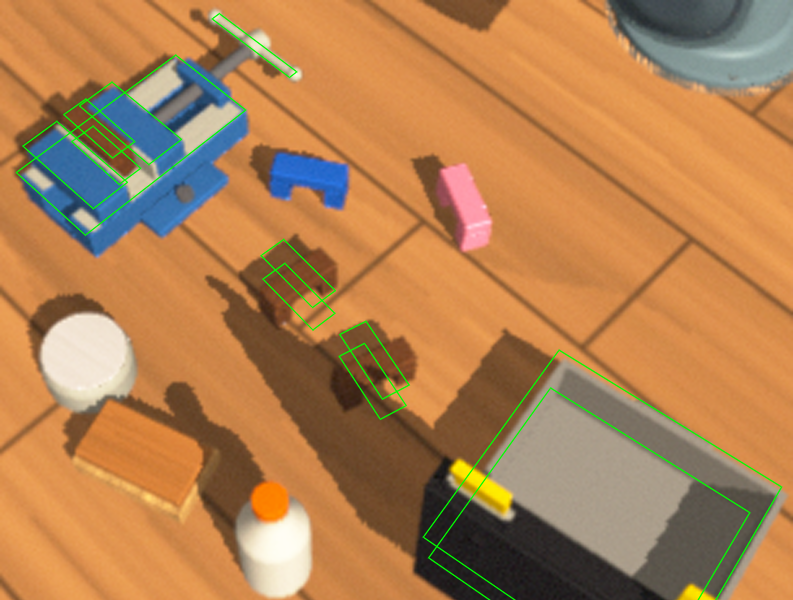

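View pics/o2.png

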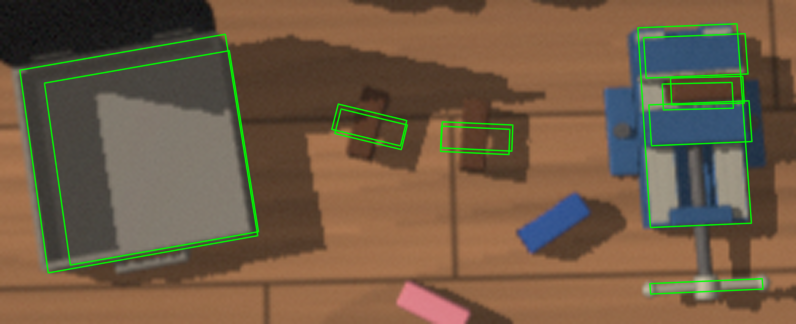

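The case and vise outlines fit to within a few mm. The bench pulls lie lengthwise along world x, with yaws of about -4° and -15°. I'm moving to the T-bar now.

Call:
move_arm(
  rows=[
    [[50,0,0,0,0,0,-6.86],[50,0,0,0,0,0,-6.86],[50,0,0,0,0,0,-6.86],[50,0,0,0,0,0,-6.86],[50,0,0,0,0,0,-6.86],[50,0,0,0,0,0,-6.86],[50,0,0,0,0,0,-6.86],[50,0,0,0,0,0,-6.86],[50,0,0,0,0,0,-6.86],[50,0,0,0,0,0,-6.86]],
  ],
)

```text
time: 0.93
ee_pos: [0.2481, -0.6004, 0.2048]
tool_rot: [-180.0, -0.1, 91.4]
ft_force: [1.0, 0.6, 0.3]
opening: 0.0498
gripper_force: 0.0
```

Call:
move_arm(
  rows=[
    [[50,29,16.3,10,0,0,0],[50,29,16.3,10,0,0,0],[50,29,16.3,10,0,0,0],[50,29,16.3,10,0,0,0],[50,29,16.3,10,0,0,0],[50,29,16.3,10,0,0,0],[50,29,16.3,10,0,0,0],[50,29,16.3,10,0,0,0],[50,29,16.3,10,0,0,0],[50,29,16.3,10,0,0,0]],
  ],
)

```text
time: 1.77
ee_pos: [0.4061, -0.3061, 0.1047]
tool_rot: [-180.0, -0.0, 91.0]
ft_force: [0.6, -0.7, 0.6]
opening: 0.05
gripper_force: 0.0
```

```bash
cat > fit.py <<'E'
from ov import *
from scipy.optimize import least_squares
def fit(x0,mod,S,Tp):
    # mod: local pts list; S,Tp dict idx->pixel (edge convention)
    def f(q):
        P=T(*q,mod); r=[]
        for n,d in(("scene",S),("top",Tp)):
            if d:
                p=proj(n,P)
                r+=[p[i]-(np.array(u)-.5) for i,u in d.items()]
        return np.ravel(r)*1.0
    g=lambda q:f([q[0],q[1],q[2]*100])
    s=least_squares(g,[x0[0],x0[1],x0[2]/100],loss="soft_l1"); return s.x*[1,1,100], s.fun.round(1)
E
python3 - <<'E'
from fit import *
np.set_printoptions(precision=4,suppress=True)
print('case',*fit((.55,.275,8.7),box(-100,100,-102,102,60),{0:(411.5,223.5),3:(497,274.6)},{0:(260,251),3:(182,265),2:(170.8,190),1:(248.8,178.8)}))
t=box(-35,35,-13,13,40)
print('b',*fit((.56,-.058,-4),t,{1:(295,196),2:(301,201),0:(317.5,180.5),3:(324.5,186)},{1:(346.3,201.8),2:(337,201.3),0:(345.3,229.3),3:(335.3,227.5)}))
print('a',*fit((.57,.048,-15),t,{0:(350.5,214.5),3:(355,221)},{1:(309,200.5),2:(299,197.5),0:(303,223.8),3:(294,220)}))
print('v',*fit((.595,-.28,90),box(-35,35,-13,13,76),{0:(218.5,130),3:(227.5,126),2:(247,143)} and {},{2:(412,203),1:(412,194.5),0:(440.5,193),3:(440.5,202.5)}))
s=manip.state(); print(s['ee_pos'],s['tool_rot'],s['opening'],s['time'])
E
```

```text
case [0.5516 0.2757 8.1665] [-0.4 -2.7 -0.5 -0.3 -1.3  0.9 -0.9 -0.   0.5 -0.2 -1.3 -1.6]
b [ 0.5609 -0.0566 -4.7855] [-1.2 -0.6  0.   2.   0.1 -1.8  0.4 -0.   0.1  0.3 -0.3  0.3 -0.3 -1.1
 -0.1  0.1]
a [  0.575    0.0494 -15.542 ] [-1.2 -2.   0.4  0.6  0.  -1.4  0.6 -0.7 -0.5  0.6 -0.9  2. ]
v [ 0.5954 -0.2786 90.3058] [ 1.1  0.6  0.6 -0.8 -1.2 -0.1 -0.6  0.3]
[ 0.4061 -0.3061  0.1047] [-179.9868   -0.0196   91.0335] 0.05000265278308784 1.7667
```

Call:
move_arm(
  rows=[
    [[50,0,0,11.7,0,0,0],[50,0,0,11.7,0,0,0],[50,0,0,11.7,0,0,0],[50,0,0,11.7,0,0,0],[50,0,0,11.7,0,0,0],[50,0,0,11.7,0,0,0],[50,0,0,11.3,0,0,0],[50,0,0,0,0,0,0]],
  ],
)

```text
time: 2.43
ee_pos: [0.4043, -0.3068, 0.0212]
tool_rot: [-179.8, -0.2, 91.0]
ft_force: [0.6, 0.8, 0.3]
opening: 0.05
gripper_force: 0.0
```

Call:
move_arm(
  newtons=35,
  rows=[
    [[0,0,0,0,0,0,0],[0,0,0,0,0,0,0],[0,0,0,0,0,0,0],[0,0,0,0,0,0,0],[0,0,0,0,0,0,0],[0,0,0,0,0,0,0]],
  ],
)

```text
time: 2.93
ee_pos: [0.4061, -0.308, 0.0244]
tool_rot: [180.0, 0.0, 91.1]
ft_force: [-0.3, 0.8, 0.3]
opening: 0.0132
gripper_force: 0.0
```

Call:
move_arm(
  rows=[
    [[0,0,0,0,0,0,0],[0,0,0,0,0,0,0],[0,0,-4,0,0,0,0],[0,0,-5,0,0,0,0],[0,0,-5,0,0,0,0],[0,0,-5,0,0,0,0],[0,0,-5,0,0,0,0],[0,0,-5,0,0,0,0],[0,0,-5,0,0,0,0],[0,0,0,0,0,0,0]],
  ],
)

```text
time: 3.77
ee_pos: [0.3721, -0.3093, 0.0244]
tool_rot: [179.9, 0.1, 91.0]
ft_force: [2.0, -2.2, -1.0]
opening: 0.0088
gripper_force: 35.0
```

```bash
python3 - <<'E'
from h import *
snap("top","t1");snap("scene","s1")
a=cv2.imread("pics/raw_t1.png")[165:285,280:470];b=cv2.imread("pics/raw_s1.png")[75:235,195:370]
a=cv2.resize(a,None,fx=3,fy=3,interpolation=2);b=cv2.resize(b,None,fx=3,fy=3,interpolation=2)[:240*2]
cv2.imwrite("pics/m1.png",cv2.resize(np.hstack([cv2.copyMakeBorder(a,0,b.shape[0]-a.shape[0],0,0,0),b]),(800,int(b.shape[0]*800/(a.shape[1]+b.shape[1])))))
print(manip.state()['ee_pos'],manip.state()['opening'])
E
```

```text
[ 0.37205608 -0.30928198  0.02440674] 0.008800294612357765
```

View pics/m1.png

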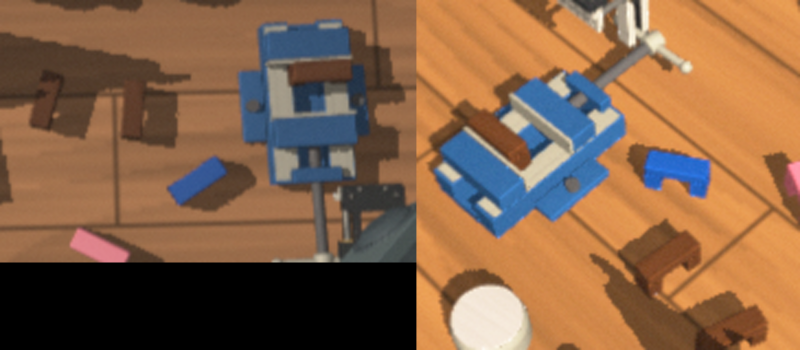

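The jaw is open about 60 mm and the pull still stands against the fixed jaw. I release the T-bar and go over the pull.

Call:
move_arm(
  rows=[
    [[40,0,0,0,0,0,0],[40,0,0,0,0,0,0],[40,0,0,0,0,0,0],[40,0,0,-15,0,0,0],[40,0,0,-20,0,0,0],[40,0,0,-20,0,0,0],[40,0,0,-20,0,0,0],[40,0,0,-20,0,0,0],[40,0,0,-20,0,0,0]],
  ],
)

```text
time: 4.62
ee_pos: [0.3715, -0.3078, 0.1395]
tool_rot: [-179.9, -0.1, 91.1]
ft_force: [-0.7, -0.2, -0.4]
opening: 0.0398
gripper_force: 0.0
```

Call:
move_arm(
  rows=[
    [[94,0,0,0,0,0,7],[94,0,0,0,0,0,7],[94,0,0,0,0,0,7],[94,0,0,0,0,0,7],[94,0,0,0,0,0,7],[94,0,0,0,0,0,7],[94,0,0,0,0,0,7],[94,0,0,0,0,0,7],[94,0,0,0,0,0,7],[94,0,0,0,0,0,7]],
  ],
)

```text
time: 5.45
ee_pos: [0.3715, -0.3078, 0.1385]
tool_rot: [-179.9, 0.0, 20.7]
ft_force: [0.5, 0.7, 0.0]
opening: 0.0936
gripper_force: 0.0
```

Call:
move_arm(
  rows=[
    [[94,0,0,0,0,0,6.7],[94,0,0,0,0,0,6.7],[94,0,0,0,0,0,6.6],[94,32,-4,0,0,0,0],[94,32,-4,0,0,0,0],[94,32,-4,0,0,0,0],[94,32,-4,0,0,0,0],[94,32,-3,0,0,0,0],[94,32,-3,0,0,0,0],[94,32,-3,0,0,0,0]],
  ],
)

```text
time: 6.28
ee_pos: [0.5964, -0.2784, 0.1381]
tool_rot: [-179.9, 0.1, 1.1]
ft_force: [0.3, -0.3, 0.5]
opening: 0.0941
gripper_force: 0.0
```

```bash
cat >> fit.py <<'E'
def go(x,y,z,yaw):
    from scipy.spatial.transform import Rotation as Ro
    np.set_printoptions(precision=1,suppress=True)
    ee=np.mean([manip.state()['ee_pos'] for _ in range(2)],0); r=manip.state()['tool_rot']
    R=Ro.from_euler('xyz',r,degrees=True); R2=Ro.from_euler('xyz',[180,0,yaw],degrees=True)
    D=(np.array([x,y,z])-ee)*1000
    print('ee',ee.round(4),'rot',r,'shift first',R.inv().apply(D),'shift after turn',R2.inv().apply(D),'turn',(R.inv()*R2).as_rotvec(degrees=True))
E
python3 - <<'E'
from fit import *
go(.5954,-.2786,.044,1)
E
```

```text
ee [ 0.6 -0.3  0.1] rot [-179.9    0.1    1.1] shift first [-0.9  0.3 94.1] shift after turn [-1.1  0.2 94.1] turn [-0.1  0.1  0.1]
```

Call:
move_arm(
  rows=[
    [[94,-2,0,12,0,0,0],[94,0,0,12,0,0,0],[94,0,0,12,0,0,0],[94,0,0,12,0,0,0],[94,0,0,8,0,0,0],[94,0,0,5,0,0,0],[94,0,0,5,0,0,0],[94,0,0,4,0,0,0],[94,0,0,0,0,0,0]],
  ],
)

```text
time: 7.03
ee_pos: [0.593, -0.2794, 0.0684]
tool_rot: [-180.0, 0.0, 1.0]
ft_force: [-0.4, -0.2, -0.2]
opening: 0.0941
gripper_force: 0.0
```

No contact, so I go down the rest of the way and grip.

Call:
move_arm(
  rows=[
    [[94,0,0,4,0,0,0],[94,0,0,4,0,0,0],[94,0,0,4,0,0,0],[94,0,0,4,0,0,0],[94,0,0,4,0,0,0],[94,0,0,3,0,0,0],[94,0,0,0,0,0,0]],
  ],
)

```text
time: 7.62
ee_pos: [0.5929, -0.279, 0.0449]
tool_rot: [-179.9, 0.1, 1.0]
ft_force: [0.1, 0.0, 0.2]
opening: 0.0939
gripper_force: 0.0
```

Call:
move_arm(
  newtons=30,
  rows=[
    [[40,0,0,0,0,0,0],[40,0,0,0,0,0,0],[40,0,0,0,0,0,0],[40,0,0,0,0,0,0],[40,0,0,0,0,0,0],[40,0,0,0,0,0,0]],
  ],
)

```text
time: 8.12
ee_pos: [0.5935, -0.2795, 0.0462]
tool_rot: [180.0, -0.0, 1.1]
ft_force: [-1.1, -0.1, 0.6]
opening: 0.0697
gripper_force: 30.0
```

Call:
move_arm(
  rows=[
    [[40,0,0,-6,0,0,0],[40,0,0,-12,0,0,0],[40,0,0,-14,0,0,0],[40,0,0,-14,0,0,0],[40,0,0,-14,0,0,0],[40,0,0,-14,0,0,0],[40,0,0,-14,0,0,0],[40,0,0,-14,0,0,0],[40,0,0,0,0,0,0]],
  ],
)

```text
time: 8.87
ee_pos: [0.5952, -0.2806, 0.1526]
tool_rot: [179.8, -0.3, 1.1]
ft_force: [0.2, 0.0, -0.8]
opening: 0.07
gripper_force: 30.0
```

Call:
move_arm(
  rows=[
    [[40,0,-20,0,0,0,0],[40,0,-29,0,0,0,0],[40,0,-29,0,0,0,0],[40,0,-29,0,0,0,0],[40,0,-29,0,0,0,0],[40,0,-29,0,0,0,0],[40,0,-29,0,0,0,0],[40,0,-29,0,0,0,0],[40,0,-29,0,0,0,0],[40,0,-29,0,0,0,0]],
  ],
)

```text
time: 9.7
ee_pos: [0.5876, 0.003, 0.1475]
tool_rot: [-180.0, 0.1, 1.0]
ft_force: [0.4, -0.1, -0.4]
opening: 0.0704
gripper_force: 30.0
```

Call:
move_arm(
  rows=[
    [[40,0,-29,0,0,0,0],[40,0,-29,0,0,0,0],[40,0,-29,0,0,0,0],[40,0,-29,0,0,0,0],[40,0,-29,0,0,0,0],[40,0,-29,0,0,0,0],[40,0,-29,0,0,0,0],[40,0,-29,0,0,0,0],[40,0,-29,0,0,0,0],[40,0,-18,0,0,0,-7.1]],
  ],
)

```text
time: 10.53
ee_pos: [0.5823, 0.283, 0.1474]
tool_rot: [-180.0, 0.1, 8.3]
ft_force: [-0.1, -0.1, -0.5]
opening: 0.0701
gripper_force: 30.0
```

```bash
python3 - <<'E'
from fit import *
go(.5813,.280,.018,8.2)
s=manip.state();print(s['opening'],s['gripper_force'])
E
```

```text
ee [0.6 0.3 0.1] rot [-180.     0.1    8.3] shift first [ -1.3   2.9 129.4] shift after turn [ -1.4   2.8 129.4] turn [-0.   0.1  0.1]
0.07008973413774293 29.995921701192856
```

Call:
move_arm(
  rows=[
    [[40,-1,2.5,10,0,0,0],[40,0,0,18,0,0,0],[40,0,0,18,0,0,0],[40,0,0,18,0,0,0],[40,0,0,18,0,0,0],[40,0,0,16,0,0,0],[40,0,0,10,0,0,0],[40,0,0,8,0,0,0],[40,0,0,6,0,0,0],[40,0,0,3,0,0,0]],
  ],
)

```text
time: 11.37
ee_pos: [0.5824, 0.2775, 0.0223]
tool_rot: [180.0, 0.0, 8.1]
ft_force: [0.5, 0.4, -0.1]
opening: 0.0699
gripper_force: 30.0
```

Call:
move_arm(
  rows=[
    [[40,0,0,2,0,0,0],[40,0,0,2,0,0,0],[40,0,0,0,0,0,0]],
  ],
)

```text
time: 11.62
ee_pos: [0.5828, 0.278, 0.0193]
tool_rot: [-180.0, -0.0, 8.1]
ft_force: [0.4, -0.6, -0.2]
opening: 0.0699
gripper_force: 30.0
```

Call:
move_arm(
  rows=[
    [[94,0,0,0,0,0,0],[94,0,0,0,0,0,0],[94,0,0,0,0,0,0],[94,0,0,-12,0,0,0],[94,0,0,-20,0,0,0],[94,0,0,-20,0,0,0],[94,0,0,-20,0,0,0],[94,0,0,-20,0,0,0],[94,0,0,-20,0,0,0],[94,0,0,-20,0,0,0]],
  ],
)

```text
time: 12.45
ee_pos: [0.5826, 0.278, 0.1533]
tool_rot: [-180.0, -0.1, 8.1]
ft_force: [-0.7, -0.5, -0.3]
opening: 0.0939
gripper_force: 0.0
```

Call:
move_arm(
  rows=[
    [[94,0,0,0,0,0,-7],[94,0,0,0,0,0,-7],[94,0,0,0,0,0,-7],[94,0,0,0,0,0,-7],[94,0,0,0,0,0,-7],[94,0,0,0,0,0,-7],[94,0,0,0,0,0,-7],[94,0,0,0,0,0,-7],[94,0,0,0,0,0,-7],[94,0,0,0,0,0,0]],
  ],
)

```text
time: 13.28
ee_pos: [0.5823, 0.278, 0.1519]
tool_rot: [180.0, -0.0, 71.3]
ft_force: [-0.6, 0.0, 0.4]
opening: 0.0938
gripper_force: 0.0
```

```bash
python3 - <<'E'
from ov import *
snap("top","t2");snap("scene","s2")
L=polys((.5516,.2757,8.2),(.5665,-.275,1),60,[(.561,-.0566,-4.8,0),(.575,.0494,-15.5,0),(.5825,.278,98,6)])
a=draw("top","t2",L,(160,160,440,260),2.8); b=draw("scene","s2",L,(260,150,500,310),3.3)
a=cv2.resize(a,(792,int(a.shape[0]*792/a.shape[1])));print(a.shape,b.shape)
cv2.imwrite("pics/m2.png",np.vstack([a,cv2.resize(b,(792,528))])[:800]); 
cv2.imwrite("pics/m2.png",np.vstack([cv2.resize(a,(560,200)),cv2.resize(b,(560,373))]))
print(manip.state()['ee_pos'])
E
```

```text
(282, 792, 3) (528, 792, 3)
[0.58242434 0.27810191 0.15171102]
```

View pics/m2.png

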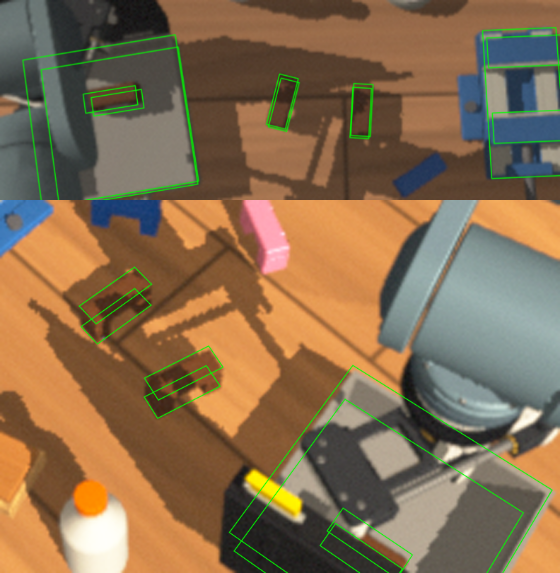

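The picture shows the first pull inside the case, and pulls a and b still match the model outlines. I fetch pull a.

Call:
move_arm(
  rows=[
    [[94,0,0,0,0,0,-3.2],[94,-27.8,6.7,0,0,0,0],[94,-27.8,6.7,0,0,0,0],[94,-27.8,6.7,0,0,0,0],[94,-27.8,6.7,0,0,0,0],[94,-27.8,6.7,0,0,0,0],[94,-27.8,6.7,0,0,0,0],[94,-27.8,6.7,0,0,0,0],[94,-27.8,6.7,0,0,0,0],[94,0,0,30,0,0,0]],
  ],
)

```text
time: 14.22
ee_pos: [0.5793, 0.0448, 0.1276]
tool_rot: [179.2, -0.1, 73.9]
ft_force: [1.4, -0.1, 0.6]
opening: 0.0941
gripper_force: 0.0
```

Call:
move_arm(
  rows=[
    [[94,0,0,20,0,0,0],[94,0,0,20,0,0,0],[94,0,0,10,0,0,0],[94,0,0,6,0,0,0],[94,0,0,0,0,0,0]],
  ],
)

```text
time: 14.63
ee_pos: [0.5737, 0.0494, 0.0642]
tool_rot: [-179.9, 0.0, 74.3]
ft_force: [0.7, -0.3, 0.0]
opening: 0.0942
gripper_force: 0.0
```

```bash
python3 - <<'E'
from fit import *
go(.575,.0494,.010,74.5)
E
```

```text
ee [0.6 0.  0.1] rot [-179.9    0.    74.3] shift first [ 0.3  1.4 54.2] shift after turn [ 0.3  1.3 54.2] turn [-0.1  0.  -0.2]
```

Call:
move_arm(
  rows=[
    [[94,0,1,8,0,0,0],[94,0,0,8,0,0,0],[94,0,0,8,0,0,0],[94,0,0,8,0,0,0],[94,0,0,8,0,0,0],[94,0,0,8,0,0,0],[94,0,0,6,0,0,0],[94,0,0,0,0,0,0]],
  ],
)

```text
time: 15.3
ee_pos: [0.5738, 0.0492, 0.0091]
tool_rot: [-179.8, 0.0, 74.3]
ft_force: [0.5, 0.8, -1.2]
opening: 0.0942
gripper_force: 0.0
```

Call:
move_arm(
  newtons=30,
  rows=[
    [[40,0,0,0,0,0,0],[40,0,0,0,0,0,0],[40,0,0,0,0,0,0],[40,0,0,0,0,0,0],[40,0,0,0,0,0,0],[40,0,0,0,0,0,0]],
  ],
)

```text
time: 15.8
ee_pos: [0.5755, 0.049, 0.0115]
tool_rot: [180.0, -0.0, 74.4]
ft_force: [0.2, 0.0, 1.8]
opening: 0.0698
gripper_force: 30.0
```

Call:
move_arm(
  rows=[
    [[40,0,0,-8,0,0,0],[40,0,0,-13,0,0,7],[40,0,0,-13,0,0,7],[40,0,0,-13,0,0,7],[40,0,0,-13,0,0,7],[40,0,0,-13,0,0,7],[40,0,0,-13,0,0,7],[40,0,0,-13,0,0,7],[40,0,0,-13,0,0,7],[40,0,0,-13,0,0,7]],
  ],
)

```text
time: 16.63
ee_pos: [0.5749, 0.0491, 0.1371]
tool_rot: [180.0, -0.0, 11.0]
ft_force: [-0.2, 0.2, -1.2]
opening: 0.0699
gripper_force: 3.0
```

Call:
move_arm(
  rows=[
    [[40,0,0,0,0,0,3.2],[40,-0.7,-20,0,0,0,0],[40,-0.7,-26,0,0,0,0],[40,-0.7,-26,0,0,0,0],[40,-0.7,-26,0,0,0,0],[40,-0.7,-26,0,0,0,0],[40,-0.7,-26,0,0,0,0],[40,-0.7,-26,0,0,0,0],[40,-0.7,-26,0,0,0,0],[40,-0.7,-26,0,0,0,0]],
  ],
)

```text
time: 17.47
ee_pos: [0.536, 0.2751, 0.1364]
tool_rot: [-180.0, -0.0, 8.2]
ft_force: [-0.2, -0.6, -0.7]
opening: 0.0699
gripper_force: 30.0
```

```bash
python3 - <<'E'
from fit import *
go(.5368,.2736,.018,8.2)
s=manip.state();print(s['opening'],s['gripper_force'])
E
```

```text
ee [0.5 0.3 0.1] rot [-180.    -0.     8.2] shift first [  0.5   1.6 118.4] shift after turn [  0.6   1.6 118.4] turn [-0. -0. -0.]
0.06986086260598896 29.998940974473953
```

The grip slackened briefly (3 N), but the opening still reads 69.9 mm, so it is held. I lower gently.

Call:
move_arm(
  rows=[
    [[40,0,1,10,0,0,0],[40,0,0,18,0,0,0],[40,0,0,18,0,0,0],[40,0,0,18,0,0,0],[40,0,0,18,0,0,0],[40,0,0,10,0,0,0],[40,0,0,6,0,0,0],[40,0,0,5,0,0,0],[40,0,0,0,0,0,0]],
  ],
)

```text
time: 18.22
ee_pos: [0.5365, 0.2725, 0.0325]
tool_rot: [180.0, 0.0, 8.1]
ft_force: [0.2, -0.3, -0.6]
opening: 0.07
gripper_force: 30.0
```

Call:
move_arm(
  rows=[
    [[40,0,0,3,0,0,0],[40,0,0,3,0,0,0],[40,0,0,3,0,0,0],[40,0,0,3,0,0,0],[40,0,0,1,0,0,0],[40,0,0,0,0,0,0]],
  ],
)

```text
time: 18.72
ee_pos: [0.5364, 0.2728, 0.0196]
tool_rot: [180.0, 0.0, 8.2]
ft_force: [0.7, -0.5, -0.3]
opening: 0.07
gripper_force: 30.0
```

Release, lift, turn and look again before fetching b.

Call:
move_arm(
  rows=[
    [[94,0,0,0,0,0,0],[94,0,0,0,0,0,0],[94,0,0,0,0,0,0],[94,0,0,-12,0,0,0],[94,0,0,-20,0,0,0],[94,0,0,-20,0,0,0],[94,0,0,-20,0,0,0],[94,0,0,-20,0,0,0],[94,0,0,-20,0,0,-5],[94,0,0,-20,0,0,-5]],
  ],
)

```text
time: 19.55
ee_pos: [0.5368, 0.2729, 0.1542]
tool_rot: [180.0, -0.1, 18.4]
ft_force: [0.1, -0.5, 0.2]
opening: 0.0939
gripper_force: 0.0
```

Call:
move_arm(
  rows=[
    [[94,0,0,0,0,0,-7],[94,0,0,0,0,0,-7],[94,0,0,0,0,0,-7],[94,0,0,0,0,0,-7],[94,0,0,0,0,0,-7],[94,0,0,0,0,0,-7],[94,0,0,0,0,0,-7],[94,0,0,0,0,0,-7],[94,0,0,0,0,0,-7],[94,0,0,0,0,0,-4]],
  ],
)

```text
time: 20.38
ee_pos: [0.5369, 0.2729, 0.1532]
tool_rot: [179.9, -0.0, 85.5]
ft_force: [0.4, -0.2, 0.4]
opening: 0.0942
gripper_force: 0.0
```

```bash
python3 - <<'E'
from fit import *
snap("top","t3");snap("scene","s3")
L=polys((.5516,.2757,8.2),(.5665,-.275,1),60,[(.561,-.0566,-4.8,0),(.5825,.278,98,6),(.5364,.2728,98,6)])
a=draw("top","t3",L,(160,160,440,260),2.8); b=draw("scene","s3",L,(260,150,500,310),3.3)
cv2.imwrite("pics/m3.png",np.vstack([cv2.resize(a,(560,200)),cv2.resize(b,(560,373))]))
go(.561,-.0566,.010,85.2)
E
```

```text
ee [0.5 0.3 0.2] rot [179.9  -0.   85.1] shift first [-326.4   51.8  143. ] shift after turn [-326.4   51.6  143.1] turn [ 0.1 -0.  -0.1]
```

View pics/m3.png

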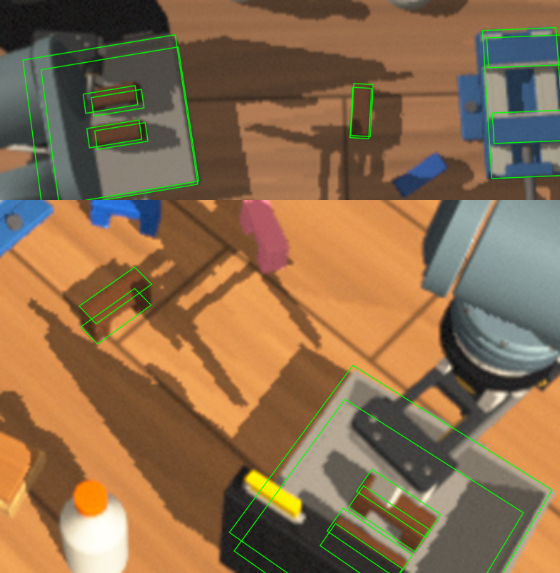

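Both pulls stand in the case and b is unmoved. I fetch b.

Call:
move_arm(
  rows=[
    [[94,-32.6,5.2,0,0,0,0],[94,-32.6,5.2,0,0,0,0],[94,-32.6,5.2,0,0,0,0],[94,-32.6,5.2,0,0,0,0],[94,-32.6,5.2,0,0,0,0],[94,-32.6,5.2,0,0,0,0],[94,-32.6,5.2,0,0,0,0],[94,-32.6,5.2,0,0,0,0],[94,-32.6,5.1,0,0,0,0],[94,-32.6,5,0,0,0,0]],
  ],
)

```text
time: 21.32
ee_pos: [0.5607, -0.0581, 0.1529]
tool_rot: [179.9, 0.0, 85.0]
ft_force: [0.7, -0.3, -0.5]
opening: 0.0939
gripper_force: 0.0
```

Call:
move_arm(
  rows=[
    [[94,0,0,20,0,0,0],[94,0,0,25,0,0,0],[94,0,0,25,0,0,0],[94,0,0,15,0,0,0],[94,0,0,0,0,0,0]],
  ],
)

```text
time: 21.73
ee_pos: [0.5579, -0.0558, 0.0638]
tool_rot: [-179.6, -0.1, 85.0]
ft_force: [0.4, 0.7, 0.0]
opening: 0.0941
gripper_force: 0.0
```

```bash
python3 - <<'E'
from fit import *
a=cv2.imread("pics/raw_s3.png").astype(int); b=snap("scene","s4").astype(int)
dark=lambda im:[(p[:,1].mean(),p[:,0].mean(),len(p)) for p in [np.argwhere((im[150:215,280:335].sum(2)<230))]]
print(dark(a),dark(b))
go(.561,-.0566,.010,85.2)
E
```

```text
[(np.float64(36.57342657342657), np.float64(30.20745920745921), 429)] [(np.float64(16.794771241830066), np.float64(21.129411764705882), 765)]
ee [ 0.6 -0.1  0.1] rot [-179.8   -0.    85.1] shift first [-0.4  1.8 55.8] shift after turn [-0.4  1.6 55.8] turn [-0.2 -0.  -0.1]
```

Call:
move_arm(
  rows=[
    [[94,0,0,7,0,0,0],[94,0,0,7,0,0,0],[94,0,0,7,0,0,0],[94,0,0,8,0,0,0],[94,0,0,8,0,0,0],[94,0,0,8,0,0,0],[94,0,0,8,0,0,0],[94,0,0,0,0,0,0]],
  ],
)

```text
time: 22.45
ee_pos: [0.5591, -0.0559, 0.0118]
tool_rot: [-179.8, -0.0, 85.1]
ft_force: [0.3, -1.2, -1.1]
opening: 0.0941
gripper_force: 0.0
```

Call:
move_arm(
  newtons=30,
  rows=[
    [[40,0,0,0,0,0,0],[40,0,0,0,0,0,0],[40,0,0,0,0,0,0],[40,0,0,0,0,0,0],[40,0,0,0,0,0,0],[40,0,0,0,0,0,0]],
  ],
)

```text
time: 22.95
ee_pos: [0.5611, -0.0565, 0.0145]
tool_rot: [179.9, 0.0, 85.1]
ft_force: [-1.2, 0.3, 1.9]
opening: 0.0697
gripper_force: 30.0
```

Call:
move_arm(
  rows=[
    [[40,0,0,-8,0,0,0],[40,0,0,-13,0,0,7],[40,0,0,-13,0,0,7],[40,0,0,-13,0,0,7],[40,0,0,-13,0,0,7],[40,0,0,-13,0,0,7],[40,0,0,-13,0,0,7],[40,0,0,-13,0,0,7],[40,0,0,-13,0,0,7],[40,0,0,-13,0,0,7]],
  ],
)

```text
time: 23.78
ee_pos: [0.5604, -0.0563, 0.14]
tool_rot: [180.0, -0.0, 21.8]
ft_force: [-0.2, -0.3, -0.5]
opening: 0.0699
gripper_force: 30.0
```

Call:
move_arm(
  rows=[
    [[40,0,0,0,0,0,7],[40,0,0,0,0,0,6.9],[40,-2,-20,0,0,0,0],[40,-2,-30,0,0,0,0],[40,-2,-30,0,0,0,0],[40,-2,-30,0,0,0,0],[40,-2,-30,0,0,0,0],[40,-2,-30,0,0,0,0],[40,-2,-30,0,0,0,0],[40,-2,-30,0,0,0,0]],
  ],
)

```text
time: 24.62
ee_pos: [0.5111, 0.1703, 0.1395]
tool_rot: [-180.0, -0.0, 8.2]
ft_force: [-0.2, 0.2, -0.4]
opening: 0.0701
gripper_force: 30.0
```

Call:
move_arm(
  rows=[
    [[40,-2,-30,0,0,0,0],[40,-2,-30,0,0,0,0],[40,-2,-30,0,0,0,0],[40,0,-10,0,0,0,0],[40,0,0,0,0,0,0]],
  ],
)

```text
time: 25.03
ee_pos: [0.4909, 0.2687, 0.1393]
tool_rot: [-180.0, -0.0, 8.4]
ft_force: [-0.7, -0.4, -0.2]
opening: 0.0701
gripper_force: 30.0
```

```bash
python3 - <<'E'
from fit import *
go(.4922,.2671,.021,8.2)
s=manip.state();print(s['opening'],s['gripper_force'])
E
```

```text
ee [0.5 0.3 0.1] rot [-180.    -0.     8.4] shift first [  1.    1.8 118.3] shift after turn [  1.1   1.8 118.3] turn [-0.  -0.   0.2]
0.07008112883740103 30.00008851289749
```

Call:
move_arm(
  rows=[
    [[40,1,1.8,10,0,0,0],[40,0,0,18,0,0,0],[40,0,0,18,0,0,0],[40,0,0,18,0,0,0],[40,0,0,18,0,0,0],[40,0,0,12,0,0,0],[40,0,0,8,0,0,0],[40,0,0,6,0,0,0],[40,0,0,4,0,0,0],[40,0,0,3,0,0,0]],
  ],
)

```text
time: 25.87
ee_pos: [0.4933, 0.2653, 0.0241]
tool_rot: [-180.0, -0.0, 8.2]
ft_force: [0.2, -0.1, -0.3]
opening: 0.0698
gripper_force: 30.0
```

Call:
move_arm(
  rows=[
    [[40,0,0,1,0,0,0],[40,0,0,0,0,0,0]],
  ],
)

```text
time: 26.03
ee_pos: [0.4931, 0.2655, 0.0233]
tool_rot: [-180.0, -0.0, 8.3]
ft_force: [0.7, 1.2, -0.6]
opening: 0.0699
gripper_force: 30.0
```

Call:
move_arm(
  rows=[
    [[94,0,0,0,0,0,0],[94,0,0,0,0,0,0],[94,0,0,0,0,0,0],[94,0,0,-12,0,0,0],[94,0,0,-20,0,0,0],[94,0,0,-30,0,0,0],[94,0,0,-30,0,0,0],[94,0,0,-30,0,0,0],[94,0,0,-30,0,0,0],[94,0,0,-30,0,0,0]],
  ],
)

```text
time: 26.87
ee_pos: [0.4926, 0.2655, 0.2077]
tool_rot: [-180.0, -0.1, 8.3]
ft_force: [1.1, -0.2, -0.2]
opening: 0.094
gripper_force: 0.0
```

```bash
python3 - <<'E'
from fit import *
c,s=np.cos(np.radians(8.2)),np.sin(np.radians(8.2))
snap("top","t5");snap("scene","s5")
L=polys((.5516,.2757,8.2),(.5665,-.275,1),60,[(.5825,.278,98,6),(.5364,.2728,98,6),(.4922,.267,98,6)])
for th in(1.5,1.6,1.7):
    P=[]
    for r,y in((0,-102),(200,-102),(200,102),(0,102)):
        P.append([100-r*np.cos(th)+24*np.sin(th),y,60+r*np.sin(th)+24*np.cos(th)])
    L.append(T(.5516,.2757,8.2,np.array(P)/1000))
a=draw("top","t5",L,(100,100,290,275),3); b=draw("scene","s5",L,(330,170,510,385),2.44)
cv2.imwrite("pics/m5.png",np.hstack([a[:524],b[:524]][:2]) if a.shape[0]==b.shape[0] else np.hstack([cv2.resize(a,(420,500)),cv2.resize(b,(380,500))]))
go(.5516+.16*c,.2757+.16*s,.32,8.2)
E
```

```text
ee [0.5 0.3 0.2] rot [-179.9   -0.7    8.3] shift first [ 217.6   -1.1 -104.8] shift after turn [ 216.2   -1.1 -107.4] turn [-0.1 -0.7  0.1]
```

View pics/m5.png

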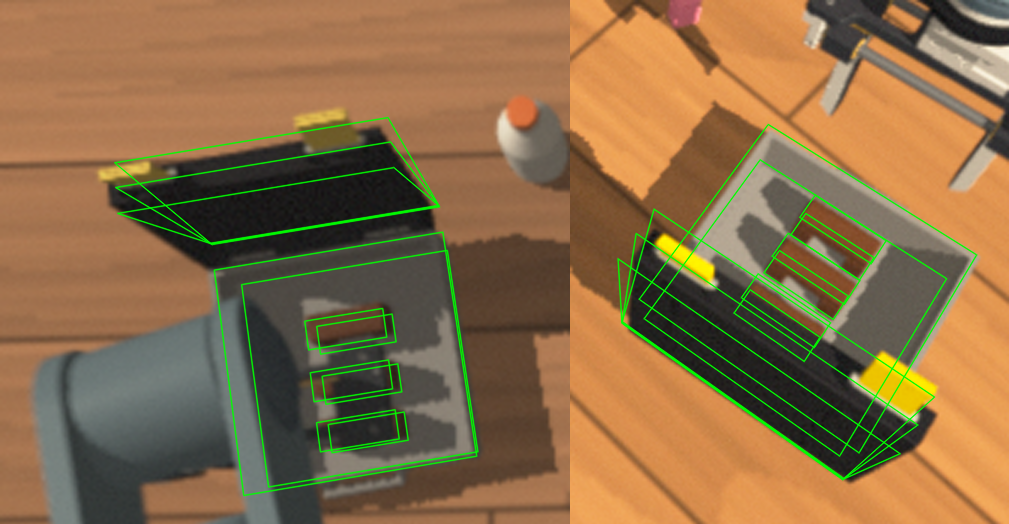

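The scene view shows three brown pulls inside the case and the lid near 1.6 rad, upright, with its top edge well clear. Now I go over and behind the lid with closed fingers.

Call:
move_arm(
  rows=[
    [[0,0,0,-14,0,0,0],[0,0,0,-14,0,0,0],[0,0,0,-14,0,0,0],[0,0,0,-14,0,0,0],[0,0,0,-14,0,0,0],[0,0,0,-14,0,0,0],[0,0,0,-14,0,0,0],[0,0,0,-14,0,0,0],[0,0,0,-14,0,0,0],[0,0,0,-14,0,0,0]],
  ],
)

```text
time: 27.8
ee_pos: [0.4924, 0.2653, 0.3457]
tool_rot: [180.0, 0.0, 8.3]
ft_force: [0.1, -0.0, 0.1]
opening: 0.0309
gripper_force: 0.0
```

Call:
move_arm(
  rows=[
    [[0,24,0,0,0,0,0],[0,24,0,0,0,0,0],[0,24,0,0,0,0,0],[0,24,0,0,0,0,0],[0,24,0,0,0,0,0],[0,24,0,0,0,0,0],[0,24,0,0,0,0,0],[0,24,0,0,0,0,0],[0,24,0,0,0,0,0],[0,12,0,0,0,0,0]],
  ],
)

```text
time: 28.63
ee_pos: [0.7201, 0.2979, 0.3439]
tool_rot: [180.0, 0.1, 8.2]
ft_force: [-0.4, -0.6, 0.0]
opening: 0.0005
gripper_force: 0.0
```

```bash
python3 - <<'E'
from fit import *
c,s=np.cos(np.radians(8.2)),np.sin(np.radians(8.2))
def cs(x,z): go(.5516+x*c,.2757+x*s,z,8.2)
cs(.175,.225); print(manip.state()['joint_positions'],manip.state()['opening'])
E
```

```text
ee [0.7 0.3 0.3] rot [180.    0.1   8.2] shift first [  5.2  -2.1 118.9] shift after turn [  5.   -2.1 118.9] turn [0.  0.1 0. ]
[14.2 28.3 57.  -0.  94.8 96. ] 0.00047133163475318455
```

Call:
move_arm(
  rows=[
    [[0,6,-2,15,0,0,0],[0,0,0,15,0,0,0],[0,0,0,15,0,0,0],[0,0,0,15,0,0,0],[0,0,0,15,0,0,0],[0,0,0,15,0,0,0],[0,0,0,15,0,0,0],[0,0,0,14,0,0,0],[0,0,0,0,0,0,0]],
  ],
)

```text
time: 29.38
ee_pos: [0.7222, 0.3005, 0.221]
tool_rot: [180.0, 0.4, 8.2]
ft_force: [0.0, 0.1, -0.6]
opening: 0.0005
gripper_force: 0.0
```

Call:
move_arm(
  rows=[
    [[0,-7,0,0,0,0,0],[0,-7,0,0,0,0,0],[0,-7,0,0,0,0,0],[0,-7,0,0,0,0,0],[0,-7,0,0,0,0,0],[0,-7,0,0,0,0,0],[0,-7,0,0,0,0,0],[0,-7,0,0,0,0,0],[0,-8,0,0,0,0,0],[0,-8,0,-1,0,0,0]],
  ],
)

```text
time: 30.22
ee_pos: [0.6519, 0.2904, 0.2266]
tool_rot: [180.0, 0.0, 8.2]
ft_force: [3.1, -0.3, -0.9]
opening: 0.0004
gripper_force: 1.1
```

```bash
python3 - <<'E'
from fit import *
c,s=np.cos(np.radians(8.2)),np.sin(np.radians(8.2))
def cs(x,z): go(.5516+x*c,.2757+x*s,z,8.2)
cs(.1037,.2267); print(manip.state()['ft_force'])
E
```

```text
ee [0.7 0.3 0.2] rot [180.    0.    8.2] shift first [ 2.4  0.2 -0.1] shift after turn [ 2.4  0.2 -0.1] turn [0. 0. 0.]
[ 3.1 -0.3 -0.9]
```

Call:
move_arm(
  rows=[
    [[0,-15,0,1,0,0,0],[0,-15,0,3,0,0,0],[0,-16,0,5,0,0,0],[0,-15,0,6,0,0,0],[0,-15,0,8,0,0,0],[0,-14,0,9,0,0,0],[0,-13,0,10,0,0,0],[0,-12,0,12,0,0,0]],
  ],
)

```text
time: 30.88
ee_pos: [0.5372, 0.2737, 0.1723]
tool_rot: [180.0, 0.1, 8.3]
ft_force: [2.2, -1.4, 0.3]
opening: 0.0001
gripper_force: 0.6
```

```bash
python3 - <<'E'
from fit import *
c,s=np.cos(np.radians(8.2)),np.sin(np.radians(8.2))
def cs(x,z): go(.5516+x*c,.2757+x*s,z,8.2)
cs(-.0147,.173); print(manip.state()['ft_force'])
E
```

```text
ee [0.5 0.3 0.2] rot [180.    0.1   8.3] shift first [-0.2  0.1 -0.7] shift after turn [-0.2  0.1 -0.7] turn [0.  0.1 0.1]
[ 2.2 -1.4  0.3]
```

Call:
move_arm(
  rows=[
    [[0,-10,0,13,0,0,0],[0,-10,0,13,0,0,0],[0,-7,0,15,0,0,0],[0,-7,0,15,0,0,0],[0,-4,0,12,0,0,0],[0,-2,0,10,0,0,0],[0,-1,0,6,0,0,0],[0,0,0,3,0,0,0],[0,0,0,2,0,0,0]],
  ],
)

```text
time: 31.63
ee_pos: [0.4979, 0.2681, 0.0842]
tool_rot: [180.0, 0.1, 8.2]
ft_force: [-8.1, -2.2, 12.4]
opening: 0.0003
gripper_force: 6.3
```

Call:
move_arm(
  rows=[
    [[0,0,0,1,0,0,0],[0,0,0,1,0,0,0],[0,0,0,0,0,0,0]],
  ],
)

```text
time: 31.88
ee_pos: [0.4979, 0.2682, 0.0841]
tool_rot: [180.0, 0.2, 8.3]
ft_force: [-10.2, -3.6, 14.4]
opening: 0.0006
gripper_force: 6.9
```

Call:
move_arm(
  rows=[
    [[0,0,0,-20,0,0,0],[0,0,0,-20,0,0,0],[0,0,0,-20,0,0,0],[0,-20,-17,0,0,0,0],[0,-20,-18,0,0,0,0],[0,-20,-18,0,0,0,0],[0,-20,-17,0,0,0,0],[0,0,0,0,0,0,0]],
  ],
)

```text
time: 32.55
ee_pos: [0.4067, 0.3279, 0.1424]
tool_rot: [-179.9, 0.0, 8.4]
ft_force: [-0.3, -0.7, -0.3]
opening: 0.0002
gripper_force: 0.0
```

```bash
python3 - <<'E'
from fit import *
c,s=np.cos(np.radians(8.2)),np.sin(np.radians(8.2))
def cs(x,y,z): go(.5516+x*c-y*s,.2757+x*s+y*c,z,8.2)
cs(-.136,.07,.042)
snap("top","t6");snap("scene","s6")
a=cv2.imread("pics/raw_t6.png")[165:300,140:290];b=cv2.imread("pics/raw_s6.png")[190:340,350:520]
cv2.imwrite("pics/m6.png",np.hstack([cv2.resize(a,(390,350),interpolation=2),cv2.resize(b,(400,350),interpolation=2)]))
E
```

```text
ee [0.4 0.3 0.1] rot [-179.9    0.     8.4] shift first [  0.    2.4 100.4] shift after turn [  0.    2.4 100.4] turn [-0.1  0.   0.2]
```

View pics/m6.png

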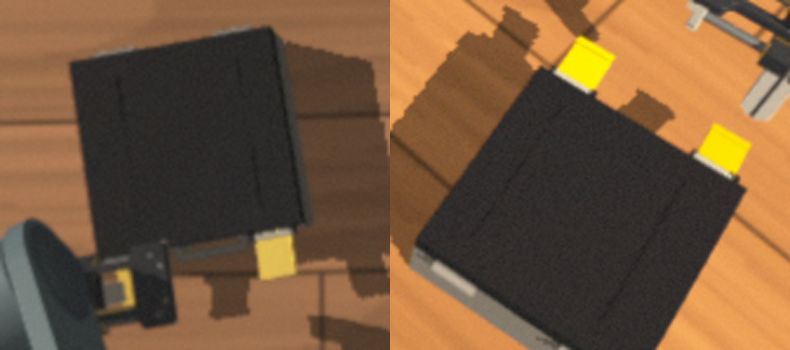

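The lid is shut and both yellow latches stand out. I fold the left one.

Call:
move_arm(
  rows=[
    [[0,0,2,15,0,0,0],[0,0,0,15,0,0,0],[0,0,0,10,0,0,0],[0,0,0,10,0,0,0],[0,0,0,8,0,0,0],[0,0,0,8,0,0,0],[0,0,0,8,0,0,0],[0,0,0,8,0,0,0],[0,0,0,8,0,0,0],[0,0,0,8,0,0,0]],
  ],
)

```text
time: 33.48
ee_pos: [0.4095, 0.3242, 0.0434]
tool_rot: [-180.0, -0.0, 8.3]
ft_force: [-0.6, 0.3, 1.7]
opening: 0.0008
gripper_force: 0.6
```

Call:
move_arm(
  rows=[
    [[0,0,0,4,0,0,0],[0,0,0,0,0,0,0],[0,4,0,0,0,0,0],[0,4,0,0,0,0,0],[0,4,0,0,0,0,0],[0,2,0,0,0,0,0],[0,2,0,0,0,0,0],[0,0,0,0,0,0,0]],
  ],
)

```text
time: 34.15
ee_pos: [0.4239, 0.3262, 0.04]
tool_rot: [180.0, 0.3, 8.3]
ft_force: [-8.7, -1.0, 6.0]
opening: 0.0009
gripper_force: 4.1
```

Call:
move_arm(
  rows=[
    [[0,1.5,0,0,0,0,0],[0,1.5,0,0,0,0,0],[0,0,0,0,0,0,0],[0,0,0,0,0,0,0]],
  ],
)

```text
time: 34.48
ee_pos: [0.4239, 0.3262, 0.0399]
tool_rot: [179.9, 0.7, 8.3]
ft_force: [-18.9, -4.1, 14.4]
opening: 0.0005
gripper_force: 9.4
```

Call:
move_arm(
  rows=[
    [[0,-8,0,0,0,0,0],[0,-12,0,0,0,0,0],[0,0,0,-30,0,0,0],[0,0,0,-40,0,0,0],[0,0,28,0,0,0,0],[0,0,28,0,0,0,0],[0,0,28,0,0,0,0],[0,0,28,0,0,0,0],[0,0,28,0,0,0,0],[0,0,0,0,0,0,0]],
  ],
)

```text
time: 35.32
ee_pos: [0.4302, 0.1823, 0.1107]
tool_rot: [179.9, -0.2, 8.0]
ft_force: [-0.0, 0.2, 0.8]
opening: 0.0007
gripper_force: 0.0
```

```bash
python3 - <<'E'
from fit import *
c,s=np.cos(np.radians(8.2)),np.sin(np.radians(8.2))
def cs(x,y,z): go(.5516+x*c-y*s,.2757+x*s+y*c,z,8.2)
cs(-.136,-.07,.042)
E
```

```text
ee [0.4 0.2 0.1] rot [179.9  -0.2   8. ] shift first [-2.7 -5.2 68.7] shift after turn [-2.5 -5.2 68.7] turn [ 0.1 -0.2 -0.2]
```

Call:
move_arm(
  rows=[
    [[0,-2,-4,8,0,0,0],[0,0,0,8,0,0,0],[0,0,0,8,0,0,0],[0,0,0,8,0,0,0],[0,0,0,8,0,0,0],[0,0,0,8,0,0,0],[0,0,0,8,0,0,0],[0,0,0,8,0,0,0],[0,0,0,6,0,0,0],[0,0,0,0,0,0,0]],
  ],
)

```text
time: 36.15
ee_pos: [0.4246, 0.1888, 0.0381]
tool_rot: [180.0, 0.2, 8.2]
ft_force: [-0.3, 0.3, -0.1]
opening: 0.0006
gripper_force: 0.0
```

Call:
move_arm(
  rows=[
    [[0,4,0,0,0,0,0],[0,4,0,0,0,0,0],[0,4,0,0,0,0,0],[0,2,0,0,0,0,0],[0,2,0,0,0,0,0],[0,1.5,0,0,0,0,0],[0,0,0,0,0,0,0]],
  ],
)

```text
time: 36.73
ee_pos: [0.4437, 0.1916, 0.04]
tool_rot: [-180.0, -0.0, 8.2]
ft_force: [-0.2, 0.2, -0.6]
opening: 0.0006
gripper_force: 0.3
```

Call:
move_arm(
  rows=[
    [[0,1.5,0,0,0,0,0],[0,1.5,0,0,0,0,0],[0,0,0,0,0,0,0],[0,0,0,0,0,0,0]],
  ],
)

```text
time: 37.07
ee_pos: [0.4454, 0.1918, 0.0398]
tool_rot: [180.0, 0.2, 8.3]
ft_force: [-5.4, -0.5, 2.9]
opening: 0.0007
gripper_force: 2.6
```

Call:
move_arm(
  rows=[
    [[0,1.5,0,0,0,0,0],[0,0,0,0,0,0,0],[0,0,0,0,0,0,0],[0,-10,0,0,0,0,0],[0,-15,0,0,0,0,0],[0,0,0,-25,0,0,0],[0,0,0,-30,0,0,0],[0,0,0,-30,0,0,0],[0,0,20,0,0,0,0],[0,0,30,0,0,0,0]],
  ],
)

```text
time: 37.9
ee_pos: [0.4324, 0.14, 0.128]
tool_rot: [180.0, -0.5, 8.5]
ft_force: [0.4, -0.7, -0.1]
opening: 0.0003
gripper_force: 0.0
```

Call:
move_arm(
  rows=[
    [[0,0,30,0,0,0,0],[0,0,30,0,0,0,0],[0,0,30,0,0,0,0],[0,0,30,0,0,0,0],[50,0,30,0,0,0,0],[50,0,30,0,0,0,0]],
  ],
)

```text
time: 38.4
ee_pos: [0.4566, -0.0407, 0.1255]
tool_rot: [179.9, -0.1, 8.2]
ft_force: [0.4, -0.5, -0.1]
opening: 0.0105
gripper_force: 0.0
```

```bash
python3 - <<'E'
from ov import *
snap("top","t7");snap("scene","s7")
L=[T(.5516,.2757,8.2,box(-111,-106,y-18,y+18,72)) for y in(70,-70)]+[T(.5516,.2757,8.2,box(-111,-106,y-18,y+18,30)) for y in(70,-70)]
a=draw("top","t7",L,(160,230,280,290),4); b=cv2.imread("pics/raw_s7.png")[200:340,370:510]
a0=draw("top","t7",[],(160,230,280,290),4)
cv2.imwrite("pics/m7.png",np.hstack([np.vstack([a,a0]),cv2.resize(b,(312,480),interpolation=2)]))
from fit import go
go(.3715,-.307,.12,91)
E
```

```text
ee [ 0.5 -0.   0.1] rot [179.9  -0.2   8. ] shift first [-121.6  250.2    6.1] shift after turn [-263.1  -90.4    5.9] turn [  0.2  -0.  -83. ]
```

View pics/m7.png

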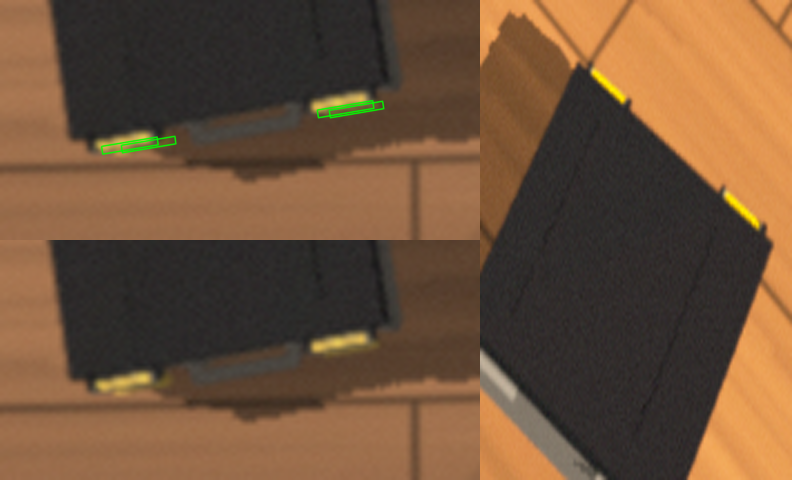

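```bash
python3 - <<'E'
from ov import *
def yel(im): 
    h=cv2.cvtColor(im,cv2.COLOR_BGR2HSV); return ((h[...,0]>18)&(h[...,0]<36)&(h[...,1]>115)).astype(np.uint8)
for n,f,rois in(("top","t7",((180,258,204,272),(232,246,258,262))),("scene","s7",((370,200,440,250),(440,240,510,290)))):
    im=cv2.imread(f"pics/raw_{f}.png");m=yel(im)
    for y,(x0,y0,x1,y1) in zip((70,-70) if n=="top" else(-70,70),rois):
        p=np.argwhere(m[y0:y1,x0:x1])[:,::-1]+[x0,y0]
        r=cv2.minAreaRect(p.astype(np.float32)); print(n,y,len(p),np.round(r[0],1),np.round(np.array(r[1])+1,1))
        for th in(0,.1,.2,.4):
            d=np.array([-np.sin(th),0,-np.cos(th)]); nn=np.array([-np.cos(th),0,np.sin(th)])
            Q=[np.array([-106.5,y+b,72])+d*a+nn*c for a in(0,42) for b in(-18,18) for c in(-2.5,2.5)]
            q=proj(n,T(.5516,.2757,8.2,np.array(Q)/1000)); h=cv2.convexHull(q.astype(np.float32)); rr=cv2.minAreaRect(h); print('  ',th,np.round(rr[0],1),np.round(rr[1],1),round(cv2.contourArea(h)))
E
```

```text
top 70 62 [192.9 265.1] [ 4.8 19.2]
   0 [194.  264.9] [ 2.5 18.5] 43
   0.1 [194.1 265.7] [ 4.  18.5] 65
   0.2 [194.1 266.5] [ 5.6 18.5] 86
   0.4 [194.2 268. ] [ 8.4 18.2] 126
top -70 61 [245.9 255.6] [ 5.2 17.1]
   0 [246.9 256. ] [ 2.5 16.5] 39
   0.1 [247.  256.7] [ 4.  16.5] 61
   0.2 [247.1 257.5] [ 5.5 16.5] 82
   0.4 [247.3 259. ] [ 8.4 16.3] 122
scene -70 66 [427.1 224.7] [19.   4.6]
   0 [424.  227.9] [18.4 11.6] 201
   0.1 [424.5 227.2] [18.5 10. ] 173
   0.2 [425.  226.4] [18.5  8.3] 144
   0.4 [426.1 224.8] [18.6  4.6] 82
scene 70 67 [487.3 261.1] [19.4  4.6]
   0 [482.4 264.3] [19.5 12.1] 222
   0.1 [482.8 263.5] [19.5 10.4] 191
   0.2 [483.3 262.8] [19.5  8.6] 158
   0.4 [484.4 261.1] [19.5  4.8] 90
```

Both latches fit a flat plate in the top view. Now I close the vise.

Call:
move_arm(
  rows=[
    [[50,0,0,0,0,0,-6.9],[50,0,0,0,0,0,-6.9],[50,0,0,0,0,0,-6.9],[50,0,0,0,0,0,-6.9],[50,0,0,0,0,0,-6.9],[50,0,0,0,0,0,-6.9],[50,0,0,0,0,0,-6.9],[50,0,0,0,0,0,-6.9],[50,0,0,0,0,0,-6.9],[50,0,0,0,0,0,-6.9]],
  ],
)

```text
time: 39.33
ee_pos: [0.4563, -0.0382, 0.1252]
tool_rot: [179.9, -0.0, 77.6]
ft_force: [-0.9, 0.2, 0.8]
opening: 0.0502
gripper_force: 0.0
```

Call:
move_arm(
  rows=[
    [[50,0,0,0,0,0,-6.9],[50,0,0,0,0,0,-6.9],[50,-26,-9,0,0,0,0],[50,-34,-12,0,0,0,0],[50,-34,-12,0,0,0,0],[50,-34,-12,0,0,0,0],[50,-34,-12,0,0,0,0],[50,-34,-12,0,0,0,0],[50,-34,-12,0,0,0,0],[50,-33,-9,0,0,0,0]],
  ],
)

```text
time: 40.17
ee_pos: [0.3705, -0.3048, 0.1253]
tool_rot: [179.9, 0.1, 91.1]
ft_force: [0.5, -0.1, -0.5]
opening: 0.05
gripper_force: 0.0
```

```bash
python3 - <<'E'
from fit import *
go(.3715,-.307,.023,91); print(manip.state()['opening'])
E
```

```text
ee [ 0.4 -0.3  0.1] rot [179.9   0.1  91.1] shift first [ -2.1   0.9 102.3] shift after turn [ -2.2   1.  102.3] turn [0.1 0.1 0.1]
0.05001726893606887
```

Call:
move_arm(
  rows=[
    [[50,-2,1,15,0,0,0],[50,0,0,18,0,0,0],[50,0,0,18,0,0,0],[50,0,0,18,0,0,0],[50,0,0,15,0,0,0],[50,0,0,10,0,0,0],[50,0,0,8,0,0,0],[50,0,0,0,0,0,0]],
  ],
)

```text
time: 40.83
ee_pos: [0.3716, -0.3045, 0.0217]
tool_rot: [-179.9, -0.1, 91.1]
ft_force: [0.4, -0.3, 0.1]
opening: 0.0499
gripper_force: 0.0
```

Call:
move_arm(
  newtons=40,
  rows=[
    [[0,0,0,0,0,0,0],[0,0,0,0,0,0,0],[0,0,0,0,0,0,0],[0,0,0,0,0,0,0],[0,0,0,0,0,0,0],[0,0,0,0,0,0,0],[0,0,0,0,0,0,0],[0,0,0,0,0,0,0]],
  ],
)

```text
time: 41.5
ee_pos: [0.3719, -0.3057, 0.0232]
tool_rot: [180.0, 0.0, 91.1]
ft_force: [-0.7, 0.5, 1.8]
opening: 0.0084
gripper_force: 40.0
```

Call:
move_arm(
  rows=[
    [[0,0,4,0,0,0,0],[0,0,6,0,0,0,0],[0,0,6,0,0,0,0],[0,0,6,0,0,0,0],[0,0,6,0,0,0,0],[0,0,6,0,0,0,0],[0,0,6,0,0,0,0],[0,0,6,0,0,0,0],[0,0,4,0,0,0,0],[0,0,0,0,0,0,0]],
  ],
)

```text
time: 42.33
ee_pos: [0.422, -0.3039, 0.0232]
tool_rot: [-179.9, -0.1, 91.1]
ft_force: [-1.7, 3.3, 5.6]
opening: 0.0089
gripper_force: 40.0
```

Call:
move_arm(
  rows=[
    [[0,0,3,0,0,0,0],[0,0,3,0,0,0,0],[0,0,2,0,0,0,0],[0,0,1.5,0,0,0,0],[0,0,1.5,0,0,0,0],[0,0,0,0,0,0,0]],
  ],
)

```text
time: 42.83
ee_pos: [0.4324, -0.3035, 0.0232]
tool_rot: [-179.9, -0.1, 91.1]
ft_force: [-4.7, 2.9, 7.1]
opening: 0.0088
gripper_force: 40.0
```

Call:
move_arm(
  rows=[
    [[0,0,1.5,0,0,0,0],[0,0,1,0,0,0,0],[0,0,0,0,0,0,0]],
  ],
)

```text
time: 43.08
ee_pos: [0.4339, -0.3035, 0.0231]
tool_rot: [-179.7, -0.2, 91.1]
ft_force: [-8.5, 4.0, 10.5]
opening: 0.0089
gripper_force: 40.0
```

Call:
move_arm(
  rows=[
    [[0,0,1.5,0,0,0,0],[0,0,1.5,0,0,0,0],[0,0,0,0,0,0,0]],
  ],
)

```text
time: 43.33
ee_pos: [0.4338, -0.3034, 0.0231]
tool_rot: [-179.3, -0.2, 91.2]
ft_force: [-21.2, 3.5, 19.8]
opening: 0.0087
gripper_force: 40.0
```

Call:
move_arm(
  rows=[
    [[30,0,0,0,0,0,0],[30,0,0,0,0,0,0],[30,0,0,0,0,0,0],[30,0,0,-10,0,0,0],[30,0,0,-20,0,0,0],[30,0,0,-30,0,0,0],[30,0,0,-30,0,0,0],[30,0,0,-30,0,0,0],[30,0,0,-30,0,0,0],[30,0,0,0,0,0,0]],
  ],
)

```text
time: 44.17
ee_pos: [0.4417, -0.3072, 0.1809]
tool_rot: [179.5, 0.5, 91.1]
ft_force: [1.6, -0.4, 0.3]
opening: 0.0303
gripper_force: 0.0
```

Call:
move_arm(
  rows=[
    [[30,0,-30,0,0,0,0],[30,-30,-10,0,0,0,0],[30,-30,0,0,0,0,0],[30,-30,0,0,0,0,0],[30,-30,0,0,0,0,0],[30,-30,0,0,0,0,0],[30,-30,0,0,0,0,0],[30,-30,0,0,0,0,0],[30,0,0,0,0,0,0]],
  ],
)

```text
time: 44.92
ee_pos: [0.4016, -0.5193, 0.1726]
tool_rot: [180.0, 0.1, 90.9]
ft_force: [0.2, -0.2, -0.3]
opening: 0.03
gripper_force: 0.0
```

```bash
python3 - <<'E'
from h import *
snap("top","t8");a=cv2.imread("pics/raw_t8.png")[125:290,140:470]
cv2.imwrite("pics/m8.png",cv2.resize(a,(792,396),interpolation=2))
E
```

```text
(no output)
```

View pics/m8.png

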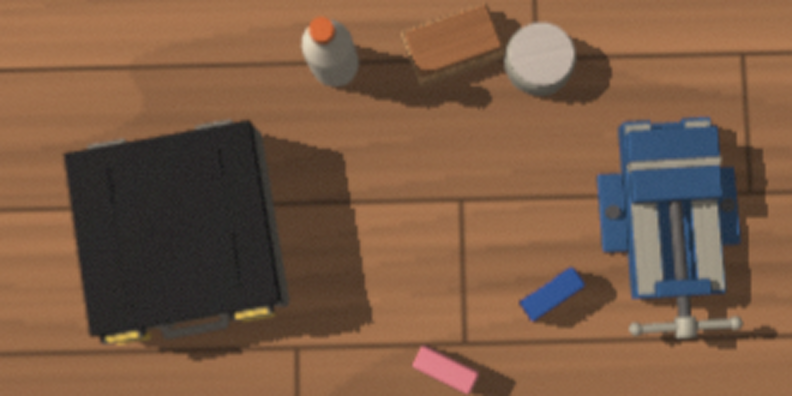

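The vise is shut, the case is closed with both latches flat, and the bystanders have not moved. I hand in.

```bash
python3 -c "
from bench import manip
print(manip.hand_in())"
```

```text
the job is handed in; nothing more can be done
None
```

The job is handed in with no verdict returned: the vise pull and the two bench pulls are in the case, the lid is shut, both latches look flat from the top camera, the empty vise is slid shut, and the other things were left where they were.

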